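# Turn the honing plate over onto its board

### The job

Turn the two-sided honing plate over onto the honing board, pale fine side up: slide it against the board's front edge, push it up on edge there until it tips over onto the rubber, then push it fully home, flat and square against the board's back rail, about midway across its width. Do it gently, never pressing on the plate harder than about 35 N (3.5 kg), and leave the things lying round about where they are.

Things in the scene. Friction and masses are not known exactly. Their poses are not given: they have to be found in the camera images.
- plate: Loose slab, 100 x 110 x 12 mm (own x, y, z), 0.2-0.4 kg. Origin at its centre. +z leaves the dark face with light dots (up at start); other face plain, pale. +x points to the board within 0.25 rad, 110 mm edge 10-85 mm from it. Its near edge lifted and pushed, it pivots on the far edge in the corner of bench and board; about 12 deg past upright it falls onto the board, about 20 mm overhanging.
- board: Fixed wooden board, 150 mm deep (own x), 130 mm wide (y); origin: centre of underside. +x runs from front to back rail (to the robot's right). Front: upright alu strip 17 mm high, clamped with its face anywhere from x = -75 to -81 mm: not measured, feel for it. Flat rubber top at 17 mm; back rail to 31 mm, inner face x = +60 mm. Hard (0.05 mm per N); some 10 N grips the slab's edge by friction.
- sanding_block: Bystander: brown cork sanding block 61 x 106 x 35 mm, origin at the centre of its underside.
- heel_block_a: Bystander: light brown D-shaped heel block 54 x 55 x 17 mm, origin at the centre of its underside.
- heel_block_b: Bystander: black D-shaped heel block 54 x 55 x 17 mm, origin at the centre of its underside.
- bone_folder: Bystander: cream flat bone folder 24 x 146 x 9 mm, origin at the centre of its underside.
Mind the look-alikes: they are no part of the job. There is more than one size of the plate; the job needs the larger.

How it is judged:
On the way, in this order (a step that is already met when the one before it is completed fails the run):
1. the plate stands up on edge in front of the board (within about 25 degrees of upright, its lower edge on the bench, centre within 35 mm of the board's front face) (angle between plate's own z axis and vertical between 1.13 and 2 rad and z of plate in the frame of board below 0.065 m and x of plate in the frame of board between -0.11 and -0.05 m), for 0.1 s.
2. the plate lies turned over on the board, pale side up (angle between plate's own z axis and vertical above 3.04 rad and z of plate in the frame of board between 0.018 and 0.028 m and contact force between plate and board above 0.5 N), for 0.2 s.
At the end, for the whole second after the job is handed in: The plate lies flat on the board's rubber, pale fine face up (within 3.5 degrees), at rest and let go, its far edge against the back rail (within 4 mm), square to it (within 3.5 degrees) and within 25 mm of the middle of the board's width (angle between plate's own z axis and vertical above 3.08 rad and x of plate in the frame of board between 0.006 and 0.014 m and y of plate in the frame of board between -0.025 and 0.025 m and z of plate in the frame of board between 0.019 and 0.027 m and angle between the x axis of plate and the x axis of board, either way round below 0.06 rad and linear speed of plate below 0.01 m/s and contact force between each of the arm, the fingers and plate below 0.05 N); the robot touches nothing.
It fails at once if the gripper presses on the plate with more than 35 N (contact force between any of the fingers, the arm and plate above 35 N).
It fails at once if a bystander is shifted by more than 20 mm (distance of any of sanding_block, heel_block_a, heel_block_b, bone_folder from where it was at the start of the episode above 0.02 m).
It also fails if it takes over 72 s, if anything falls off the work surface, if the arm or the gripper's body presses on something with over 40 N, if the wrist force passes 120 N, or if a joint passes its speed limit or range.

### The arm

A 6-joint arm with a two-finger parallel gripper is mounted at the origin on a cart in front of the work surface, level with it; the furniture and walls round the work are solid. World frame = base frame: x ahead of the robot, y to its left, z up, the work surface at z = 0. Lengths are in m, angles in rad, forces in N, time in s.
With the tool pointing down it reaches from about 0.375 to 0.9 m from the base axis. Payload 3.1 kg.
Tool frame: the origin (TCP) lies at the centre of the arm's flange, where the gripper is bolted on; the fingertips stand 182 mm ahead of it and the grasp point (between the pads) lies 164 mm ahead of it; z points along the fingers, y is the line along which they close (so a half turn about z gives the same grasp; the last joint's range is limited). The gripper opens to 87 mm and grips with 3 to 60 N. Pads are 19 mm wide; open, the fingers measure 117 mm over their backs; the gripper's body (75 mm by 190 mm) begins 51 mm behind the grasp point.
Start: joints at [0.963, 0.527, 1.433, -0, 1.181, -0.178], TCP at [0.26, 0.568, 0.405] pointing down, gripper open.
Joint ranges: [-3.08, 3.08], [-0.75, 2.2], [0.22, 2.44], [-1.43, 4.57], [0, 2.65], [-2.85, 2.85]. Speed limits (rad/s): [2.79, 2.79, 3.14, 3.14, 3.14, 3.14].

### API

Orientations are given as a unit quaternion [x, y, z, w].
In Python, from rig import * gives the robot as it stands.
- The arm moves only by the tool move_arm, never from a script. Its argument "commands" is a list that holds one entry, the list of rows, each a list of 6 numbers: the shift along the tool's x, y, z in units of 40 mm (1.0 is 40 mm), then the turn, a rotation vector about the tool's x, y, z in rad. A call has 1 to 12 rows; each row is the pose to reach, as a shift and turn from the pose commanded when the call began, along the tool's axes at that moment; what a row does not reach only later rows make up. A row lasts 1/8 s, in which the tool goes at most 62.5 mm and 10.7 degrees, less where a joint would pass 70% of its speed; a pose out of reach is approached as far as the arm can. A call with a gripper value outside its range is refused whole. "claw" is the closure, from -1 (fully open) to 1 (shut), so that 0 is half open, set as the call begins (left out, the last holds). The fingers move at their own pace and stop on an object; "squeeze" is the grip in N (left out, the last holds). Time passes only in rows, so rows that repeat a pose let the fingers close. It gives the time, the measured TCP pose, the force, the opening and the grip force at its end, in the units of the state.
- get_obs(): the state, without advancing time (a new reading comes with each control period).
- camera(name): name is "scene" or "side" or "wrist"; returns a dict with "pixels" (384x512x3 uint8, blue, green, red), "range_z" (384x512 float32, m along the optical axis (not along the pixel's ray), 0 where there is no reading), "camera_matrix" (3x3 intrinsics, pixels), "D" ([k1, k2, p1, p2, k3] as OpenCV has them; the pictures are not rectified), "extrinsics" (4x4, takes a point from world to camera coordinates). Camera axes: x right, y up, looking along -z (the intrinsics and any distortion apply to the point x, -y, -z); pixel columns grow to the right and rows downward; lengths in m; the calibration is good to about 2 mm. A picture is of the moment at which its call begins.
- hand_in(): hands the job in; it is judged then, once.
The state is a dict: "time": time; "q": joint angles; "joint_velocities": joint speeds; "joint_torque": joint torques, N m; "position": TCP position; "tool_rot": TCP orientation; "ft_force": force on the tool from outside, world axes, zero at the start; "moment": the same for the moment, N m; "grip_width": finger opening in m; "grip_force": force on a finger pad.
Only numpy, scipy, OpenCV 4.12 (cv2) and the standard library are available. Lean on these libraries where they do the work, as an engineer would, in place of code of your own. Each camera call takes 0.05 s, during which the arm holds its last target. There are 200 camera calls.

## Working session

There is one attempt and no reset: what is moved stays moved. The work goes in short steps, Python scripts to look and compute and a tool call to move; the robot and the scene stay as the last step left them, time stands still between calls to the robot, and variables do not carry over. Pictures are saved under pics/ and viewed, at most 10 in all, crops included, and the job is handed in when it is done.

Besides the shell and the picture viewer there is one more tool, called after ">>>" as name(argument=value, ...) on one line, values as JSON. move_arm: Moves the arm, as the interface text tells. Its arguments: {"type":"object","properties":{"commands":{"type":"array","items":{"type":"array","items":{"type":"array","items":{"type":"number"}}}},"claw":{"type":"number"},"squeeze":{"type":"number"}},"required":["commands"]}

```bash
ls; mkdir -p pics
python3 - <<'E'
from rig import *
import cv2,numpy as np,pickle
d={n:camera(n) for n in ("scene","side","wrist")}
pickle.dump(d,open('d0.pkl','wb'))
for n in d: cv2.imwrite(f'pics/{n}0.png',d[n]['pixels'])
print(get_obs())
E
```

```text
pics
{'time': 0.15, 'q': array([ 9.62520521e-01,  5.28258821e-01,  1.43362767e+00,  1.30267738e-05,
        1.18139292e+00, -1.78481238e-01]), 'joint_velocities': array([-4.46598186e-05, -1.98811091e-03, -5.53163074e-03, -1.82301658e-03,
        7.94168547e-04,  9.41705654e-04]), 'joint_torque': array([ 7.07897998e-04, -4.40429986e+01, -1.76842046e+01,  6.33554673e-02,
        5.52394066e-02, -1.20651439e-04]), 'position': array([0.26023313, 0.56795146, 0.4039861 ]), 'tool_rot': array([ 2.13249421e-01,  9.76997427e-01, -7.76649790e-04, -3.28839094e-04]), 'ft_force': array([ 0.50373221,  0.47415709, -0.98221377]), 'moment': array([-0.03408194, -0.01120863, -0.00112069]), 'grip_force': 0.0, 'grip_width': 0.0872073829038574}
```

View pics/scene0.png

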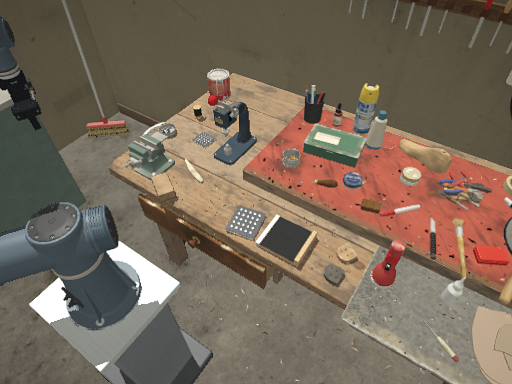

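View pics/side0.png

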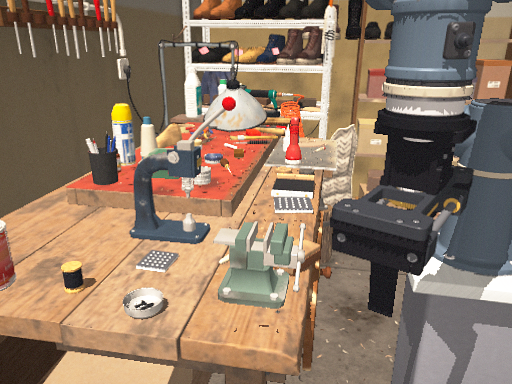

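Scene view: large dotted plate at (246,222) left of the board (black rubber (287,240)). A look-alike small dotted plate is at (204,140); other slab-like things are the heel blocks (347,254) and (334,273), and the cork block (163,186). I choose (246,222), the one beside the board, and check it in a close crop. In the side view it is at (293,205).

```bash
cat > h.py <<'E'
import cv2,numpy as np
def rays(c,px):
    px=np.array(px,float).reshape(-1,1,2)
    u=cv2.undistortPoints(px,np.array(c['camera_matrix'],float),np.array(c['D'],float)).reshape(-1,2)
    E=np.array(c['extrinsics']);R=E[:3,:3];t=E[:3,3]
    d=np.c_[u[:,0],-u[:,1],-np.ones(len(u))]
    return -R.T@t, d@R          # d scaled so depth along axis = 1
def plane(c,px,z):
    o,d=rays(c,px); return o+d*((z-o[2])/d[:,2])[:,None]
def depth(c,px):
    o,d=rays(c,px); p=np.array(px,int).reshape(-1,2)
    return o+d*c['range_z'][p[:,1],p[:,0]][:,None]
def cloud(c,x0,y0,x1,y1):
    v,u=np.mgrid[y0:y1,x0:x1]; px=np.c_[u.ravel(),v.ravel()]
    return px,depth(c,px),c['pixels'][px[:,1],px[:,0]]
E
python3 - <<'E'
import pickle,cv2
from h import *
d=pickle.load(open('d0.pkl','rb'));c=d['scene']
crop=c['pixels'][170:300,140:370]
cv2.imwrite('pics/crop0.png',cv2.resize(crop,None,fx=3.4,fy=3.4,interpolation=cv2.INTER_CUBIC))
for n,px in dict(plate=(246,222),small=(204,140),rubber=(287,240),bench=(220,225),h1=(347,252),h2=(334,272),cork=(163,186),folder=(194,170),vise=(150,155),wood_front=(225,215)).items(): print(n,depth(c,[px]).round(4))
for n,px in dict(plate=(293,205),rubber=(294,185),small=(157,261)).items(): print('side',n,depth(d['side'],[px]).round(4))
for n in('scene','side'):print(n,rays(d[n],[(0,0)])[0])
E
```

```text
plate [[ 0.4323 -0.1968  0.0074]]
small [[0.6833 0.1942 0.0082]]
rubber [[ 0.4399 -0.3504  0.0171]]
bench [[ 0.38   -0.1265 -0.0027]]
h1 [[ 0.502  -0.5265  0.0188]]
h2 [[ 0.4187 -0.5233  0.0175]]
cork [[0.3829 0.1293 0.0359]]
folder [[0.5251 0.112  0.008 ]]
vise [[0.4413 0.2375 0.0867]]
wood_front [[ 0.4236 -0.1141 -0.0036]]
side plate [[ 0.4321 -0.17    0.0117]]
side rubber [[ 0.4457 -0.3369  0.0161]]
side small [[0.6909 0.2085 0.0054]]
scene [-0.12735514 -0.63530668  0.94557577]
side [0.3374626  0.96339881 0.45997749]
```

View pics/crop0.png

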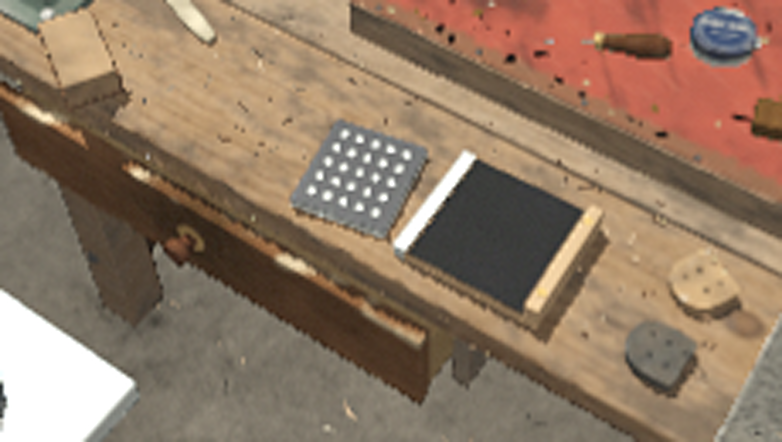

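View pics/wrist0.png

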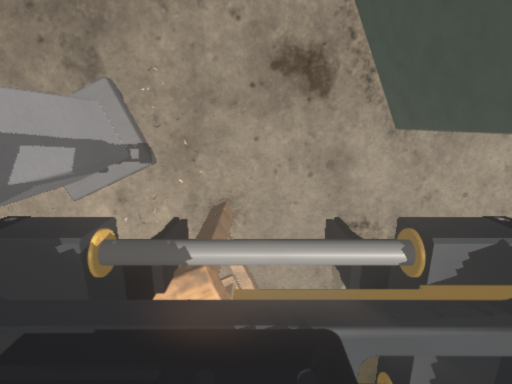

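Crop confirms it: the large dark plate with light dots has corners at crop (345,120), (427,148), (387,238), (293,200). The alu strip (470,153)-(400,250) comes next, then the black rubber and the rail. The wrist view shows only floor. Next I estimate the positions and move over the work.

```bash
cat >> h.py <<'E'
from scipy.spatial.transform import Rotation as Ro
def row(p0,q0,p1,q1):
    "row from commanded pose 0 to pose 1"
    R0=Ro.from_quat(q0);return np.r_[R0.inv().apply(np.array(p1)-p0)/.04,(R0.inv()*Ro.from_quat(q1)).as_rotvec()]
def down(yaw):  # tool y at world angle yaw, z down
    return Ro.from_matrix(np.array([[np.sin(yaw)*1,np.cos(yaw),0],[-np.cos(yaw),np.sin(yaw),0],[0,0,-1]]) ).as_quat()
E
python3 - <<'E'
import pickle
from h import *
d=pickle.load(open('d0.pkl','rb'));c=d['scene']
f=lambda P,z:plane(c,np.array(P)/3.4+[140,170],z)
P=f([(345,120),(427,148),(387,238),(293,200)],.012);print('plate',P.round(3),np.linalg.norm(np.diff(P,axis=0),axis=1),P.mean(0))
B=f([(463,150),(397,247),(478,158),(408,254)],.017);print('strip',B.round(3))
C=f([(600,207),(530,310),(583,208),(524,306)],.031);print('rail',C.round(3))
for a in(B,C):print(np.degrees(np.arctan2(*(a[0]-a[1])[[1,0]])))
print(np.degrees(np.arctan2(*(P[1]-P[2])[[1,0]])),np.degrees(np.arctan2(*(P[0]-P[3])[[1,0]])))
p0=np.array([.26,.568,.405]);q0=[.2132495,.9769974,0,0]
print(Ro.from_quat(q0).as_matrix().round(3),Ro.from_quat(down(np.radians(65.4))).as_matrix().round(3))
print(row(p0,q0,[.45,-.19,.40],down(0)))
E
```

```text
plate [[ 0.48  -0.144  0.012]
 [ 0.495 -0.234  0.012]
 [ 0.385 -0.261  0.012]
 [ 0.371 -0.161  0.012]] [0.09065232 0.11379749 0.10101979] [ 0.43280866 -0.19996627  0.012     ]
strip [[ 0.509 -0.267  0.017]
 [ 0.379 -0.276  0.017]
 [ 0.509 -0.284  0.017]
 [ 0.378 -0.289  0.017]]
rail [[ 0.513 -0.415  0.031]
 [ 0.381 -0.415  0.031]
 [ 0.503 -0.402  0.031]
 [ 0.382 -0.409  0.031]]
4.176591840919392
0.19296825854061692
13.908405585848406 8.677363870297913Traceback (most recent call last):
  File "<stdin>", line 11, in <module>
  File "h.py", line 21, in down
    return Ro.from_matrix(np.array([[np.sin(yaw)*1,np.cos(yaw),0],[-np.cos(yaw),np.sin(yaw),0],[0,0,-1]]) ).as_quat()
           ~~~~~~~~~~~~~~^^^^^^^^^^^^^^^^^^^^^^^^^^^^^^^^^^^^^^^^^^^^^^^^^^^^^^^^^^^^^^^^^^^^^^^^^^^^^^^^^^
  File "scipy/spatial/transform/_rotation.pyx", line 1143, in scipy.spatial.transform._rotation.Rotation.from_matrix
ValueError: Non-positive determinant (left-handed or null coordinate frame) in rotation matrix 0: [[ 0.90923611  0.41628079  0.        ]
 [-0.41628079  0.90923611  0.        ]
 [ 0.          0.         -1.        ]].
```

```bash
sed -i 's/\[\[np.sin(yaw)\*1,np.cos(yaw),0\],\[-np.cos(yaw)/[[-np.sin(yaw),np.cos(yaw),0],[np.cos(yaw)/' h.py
python3 - <<'E'
from h import *
p0=np.array([.26,.568,.405]);q0=[.2132495,.9769974,0,0]
print(Ro.from_quat(q0).as_matrix().round(3),Ro.from_quat(down(np.radians(65.4))).as_matrix().round(3))
print(row(p0,q0,[.43,-.12,.40],down(np.radians(2))))
E
```

```text
[[-0.909  0.417  0.   ]
 [ 0.417  0.909  0.   ]
 [ 0.     0.    -1.   ]] [[-0.909  0.416  0.   ]
 [ 0.416  0.909  0.   ]
 [ 0.     0.    -1.   ]]
[-11.03050521 -13.86471979   0.125        0.           0.
   1.10609005]
```

>>> move_arm(commands=[[[-0.92,-1.155,0.01,0,0,0.092],[-1.84,-2.31,0.02,0,0,0.184],[-2.76,-3.465,0.03,0,0,0.276],[-3.68,-4.62,0.04,0,0,0.368],[-4.6,-5.775,0.05,0,0,0.46],[-5.52,-6.93,0.06,0,0,0.552],[-6.44,-8.085,0.07,0,0,0.644],[-7.36,-9.24,0.08,0,0,0.736],[-8.28,-10.395,0.09,0,0,0.828],[-9.2,-11.55,0.1,0,0,0.92],[-10.12,-12.705,0.11,0,0,1.012],[-11.04,-13.86,0.12,0,0,1.106]]], claw=0)

```text
time: 1.65
position: [0.4309, -0.1219, 0.4]
tool_rot: [0.696, 0.718, 0.0, 0.0]
ft_force: [1.5, 0.9, 0.1]
grip_width: 0.0434
grip_force: 0.0
```

>>> move_arm(commands=[[[-0.2,0,-0.2,0,0,0],[-0.2,0,-0.2,0,0,0],[-0.2,0,-0.2,0,0,0]]])

```text
time: 2.02
position: [0.4304, -0.1264, 0.4077]
tool_rot: [0.694, 0.72, -0.0, -0.001]
ft_force: [-0.3, 0.1, 0.2]
grip_width: 0.0438
grip_force: 0.0
```

Run:
```python
from rig import *
import cv2,pickle
c=camera('wrist');pickle.dump(c,open('w1.pkl','wb'));cv2.imwrite('pics/w1.png',c['pixels']);o=get_obs()
print(o['position'],o['tool_rot'],o['ft_force'],o['grip_width'],c['extrinsics'])
```

```text
[ 0.43045248 -0.12620176  0.40772875] [ 6.93857273e-01  7.20112146e-01 -6.21038391e-05 -7.60501058e-04] [-0.67241937  0.00447863 -0.35298661] 0.04336333534060188 [[ 9.99377687e-01  3.52599992e-02 -9.85295838e-04 -4.24725747e-01]
 [-3.43844809e-02  9.67569789e-01 -2.50252694e-01  1.67743750e-01]
 [-7.87056730e-03  2.50130837e-01  9.68180055e-01 -3.58385136e-01]
 [ 0.00000000e+00  0.00000000e+00  0.00000000e+00  1.00000000e+00]]
```

View pics/w1.png

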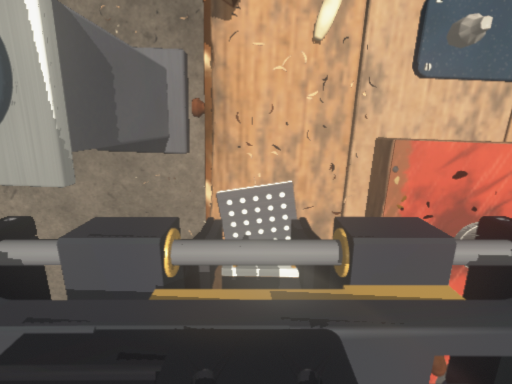

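The wrist picture shows the plate at (258,215), with its top edge (218,190)-(293,181) and the alu strip at (260,270), partly hidden by the gripper. I move on by about 0.17 m toward the board for the second view.

>>> move_arm(commands=[[[-1.0,0,0,0,0,0],[-2.1,0,0,0,0,0],[-3.2,0,0,0,0,0],[-4.2,0,0,0,0,0],[-4.2,0,0,0,0,0],[-4.2,0,0,0,0,0]]])

```text
time: 2.82
position: [0.4369, -0.2941, 0.4075]
tool_rot: [0.694, 0.72, 0.0, -0.001]
ft_force: [0.5, 1.2, -1.3]
grip_width: 0.0436
grip_force: 0.0
```

Run:
```python
from rig import *
import cv2,pickle
c=camera('wrist');pickle.dump(c,open('w2.pkl','wb'));cv2.imwrite('pics/w2.png',c['pixels']);o=get_obs()
print(o['position'],o['tool_rot'],o['ft_force'],o['q'])
```

```text
[ 0.43685664 -0.29387484  0.40763927] [ 6.93982534e-01  7.19991067e-01  1.91072402e-04 -1.03426632e-03] [-0.40521308 -0.64154121 -0.55908589] [-8.04661455e-01  3.92023333e-01  1.67452295e+00  3.45220418e-04
  1.07712785e+00 -8.41609072e-01]
```

View pics/w2.png

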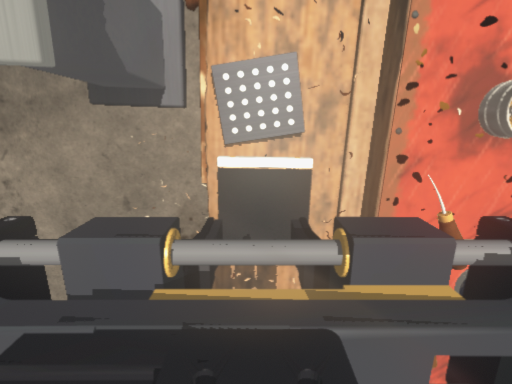

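The plate is at corners (213,66), (296,54), (303,134), (223,145). The white strip spans (218,162)-(312,163), with rubber below it. Now I fit both with masks.

Run:
```python
import pickle
from h import *
c=pickle.load(open('w2.pkl','rb'));w1=pickle.load(open('w1.pkl','rb'))
im=c['pixels'].astype(int)
def fit(m,z,c=c):
    m=cv2.morphologyEx(m.astype(np.uint8),cv2.MORPH_CLOSE,np.ones((7,7)))
    n,l,s,_=cv2.connectedComponentsWithStats(m);k=1+np.argmax(s[1:,4])
    cn=max(cv2.findContours((l==k).astype(np.uint8),cv2.RETR_EXTERNAL,cv2.CHAIN_APPROX_NONE)[0],key=cv2.contourArea)[:,0]
    P=plane(c,cn,z)[:,:2]
    r=cv2.minAreaRect((P*1000).astype(np.float32));print(s[k],r);print(cv2.boxPoints(r).round(1).tolist())
    return l==k
sat=im.max(2)-im.min(2)
roi=np.zeros(sat.shape,bool);roi[40:152,205:315]=1
mp=fit(roi&(sat<22),.012)
roi[:]=0;roi[152:172,205:330]=1
ms=fit(roi&(sat<30)&(im.min(2)>140),.017)
px=np.argwhere(mp)[:,::-1];print('plate z depth',np.median(depth(c,px),0),np.median(depth(c,np.argwhere(ms)[:,::-1]),0))
# rubber
roi[:]=0;roi[170:215,205:330]=1
mr=fit(roi&(sat<30)&(im.max(2)<90),.017);print(np.median(depth(c,np.argwhere(mr)[:,::-1]),0))
print('bench',depth(c,[(212,155),(320,150),(260,30),(260,45),(340,100)]).round(4))
# height by two views: plate corners in w1: top edge ends
for a,b in(((218,190),(213,66)),((293,181),(296,54))):
    o1,d1=rays(w1,[a]);o2,d2=rays(c,[b]);A=np.c_[d1[0],-d2[0]];t=np.linalg.lstsq(A,o2-o1,rcond=None)[0];print('tri',o1+d1[0]*t[0],o2+d2[0]*t[1])
s=pickle.load(open('d0.pkl','rb'))['side']
```

```text
[ 212   52   92   92 6626] ((435.74365234375, -195.78884887695312), (108.98696899414062, 99.4753189086914), 10.643341064453125)
[[373.0, -157.0], [391.3999938964844, -254.6999969482422], [498.5, -234.60000610351562], [480.1000061035156, -136.8000030517578]]
[217 156  96  12 974] ((446.8033142089844, -276.0611572265625), (130.13128662109375, 13.890715599060059), 1.0548679828643799)
[[381.6000061035156, -270.29998779296875], [381.8999938964844, -284.20001220703125], [512.0, -281.79998779296875], [511.70001220703125, -267.8999938964844]]
plate z depth [ 0.43571923 -0.19301975  0.01283204] [ 0.44614599 -0.2759534   0.01767768]
[ 219  192   88   23 1163] ((446.3936767578125, -335.0101623535156), (124.75804138183594, 32.54269027709961), 2.0155255794525146)
[[383.5, -320.8999938964844], [384.6000061035156, -353.5], [509.29998779296875, -349.1000061035156], [508.20001220703125, -316.6000061035156]]
[ 0.43000678 -0.34121878  0.01783936]
bench [[ 3.720e-01 -2.717e-01 -2.600e-03]
 [ 5.247e-01 -2.590e-01  7.000e-04]
 [ 4.344e-01 -1.106e-01 -3.000e-04]
 [ 4.350e-01 -1.287e-01  3.100e-03]
 [ 5.456e-01 -1.914e-01 -1.000e-04]]
tri [ 3.74366375e-01 -1.54965417e-01 -1.41669222e-04] [ 3.74338494e-01 -1.54966505e-01 -1.37592168e-04]
tri [ 0.48313429 -0.13721161  0.00176834] [ 0.48192891 -0.13726698  0.00160606]
```

```bash
cat >> h.py <<'E'
def plan(o,p1,yaw_deg):
    r=row(o['position'],o['tool_rot'],p1,down(np.radians(yaw_deg)));print(r.round(3),'mm',np.linalg.norm(r[:3])*40,'deg',np.degrees(np.linalg.norm(r[3:])));return r
E
python3 - <<'E'
from rig import *
from h import *
o=get_obs()
plan(o,[.420,-.112,.27],10.6); plan(o,[.420,-.112,.187],10.6)
E
```

```text
[ 4.553e+00 -2.500e-01  3.449e+00 -1.000e-03 -2.000e-03 -1.480e-01] mm 228.70761309371272 deg 8.493302011926346
[ 4.550e+00 -2.480e-01  5.524e+00 -1.000e-03 -2.000e-03 -1.480e-01] mm 286.4337470885803 deg 8.493302011926346
```

>>> move_arm(commands=[[[1.1,-0.06,0.7,0,0,-0.037],[2.3,-0.12,1.5,0,0,-0.074],[3.5,-0.19,2.4,0,0,-0.11],[4.55,-0.25,3.45,0,-0.002,-0.148],[4.55,-0.25,4.4,0,-0.002,-0.148],[4.55,-0.25,5.1,0,-0.002,-0.148],[4.55,-0.25,5.5,0,-0.002,-0.148],[4.55,-0.25,5.5,0,-0.002,-0.148],[4.55,-0.25,5.5,0,-0.002,-0.148]]])

```text
time: 4.0
position: [0.4206, -0.1136, 0.1886]
tool_rot: [0.639, 0.769, -0.001, 0.001]
ft_force: [0.2, 0.4, -0.0]
grip_width: 0.0434
grip_force: 0.0
```

Run:
```python
from rig import *
from h import *
o=get_obs();print(o['position'],o['ft_force'],o['moment'])
plan(o,[.420,-.112,.185],10.6)
# push along plate normal: 24 to contact + 15
u=np.array([.184,-.983,0])
for s in (.02,.024,.034,.040):plan(o,np.array([.420,-.112,.185])+u*s,10.6)
```

```text
[ 0.42064733 -0.11356423  0.18861315] [ 0.24481943  0.35477972 -0.0053644 ] [-0.04554584 -0.01524127 -0.00674437]
[ 0.042 -0.009  0.09   0.     0.002 -0.001] mm 3.990070749964784 deg 0.14346415448869498
[-0.458 -0.008  0.091  0.     0.002 -0.001] mm 18.700505466988293 deg 0.14346415448869498
[-0.558 -0.008  0.092  0.     0.002 -0.001] mm 22.638031556367384 deg 0.14346415448869498
[-0.808 -0.008  0.092  0.     0.002 -0.001] mm 32.54888159081128 deg 0.14346415448869498
[-0.958 -0.008  0.093  0.     0.002 -0.001] mm 38.517699111603164 deg 0.14346415448869498
```

>>> move_arm(commands=[[[0,0,0.08,0,0.002,0],[-0.3,0,0.08,0,0.002,0],[-0.5,0,0.08,0,0.002,0],[-0.6,0,0.08,0,0.002,0],[-0.7,0,0.08,0,0.002,0],[-0.8,0,0.08,0,0.002,0],[-0.85,0,0.08,0,0.002,0]]])

```text
time: 4.88
position: [0.4263, -0.1474, 0.1848]
tool_rot: [0.64, 0.769, -0.0, -0.001]
ft_force: [-0.8, 4.0, 3.3]
grip_width: 0.0436
grip_force: 2.1
```

```bash
cat > look.py <<'E'
from rig import *
from h import *
def plate(c=None):
    c=c or camera('scene')
    px,P,C=cloud(c,150,160,340,300); return c,px,P,C
E
python3 - <<'E'
from rig import *
from h import *
import pickle
o=get_obs();print(o['position'],o['ft_force'],o['moment'])
c=camera('wrist');pickle.dump(c,open('w3.pkl','wb'));s=camera('scene');pickle.dump(s,open('s3.pkl','wb'))
a=cv2.resize(s['pixels'][190:270,210:330],None,fx=4,fy=4,interpolation=cv2.INTER_CUBIC)
cv2.imwrite('pics/s3.png',np.hstack([a,cv2.resize(c['pixels'],(427,320))])[:, :800])
E
```

```text
[ 0.42631748 -0.14741095  0.18479528] [-0.83343199  4.01704329  3.28755997] [0.60748398 0.22185455 0.00319595]
```

View pics/s3.png

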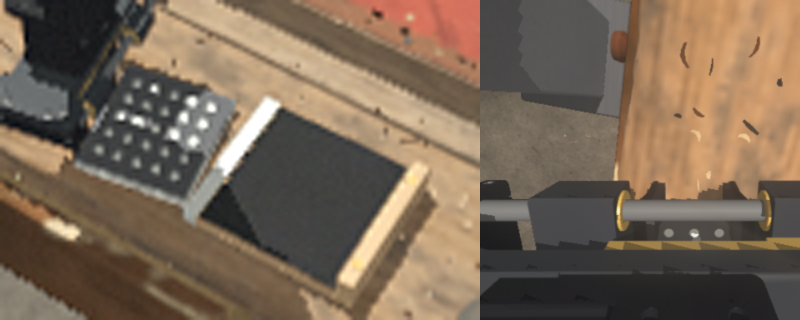

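Crop: the plate's near-left corner (200,200) is just at the strip's lower end; the fingers sit flush on the near edge. The force is about 4 N. Now I turn it square about that corner.

Run:
```python
from rig import *
from h import *
o=get_obs()
for t in (.25,.5,.75,1):
    plan(o,[.4263+t*.0197,-.1474-.0072*t,.1855],10.6-9.6*t)
plan(o,[.446,-.157,.1855],1)
```

```text
[-0.06   0.109 -0.02  -0.001 -0.001  0.04 ] mm 5.024477062361482 deg 2.273327960552208
[-0.126  0.222 -0.02  -0.001 -0.001  0.082] mm 10.234845267405817 deg 4.672816611149233
[-0.193  0.335 -0.02  -0.001 -0.001  0.123] mm 15.467708154257387 deg 7.072652177404819
[-0.259  0.447 -0.02  -0.001 -0.001  0.165] mm 20.706018048935032 deg 9.472570994109335
[-0.318  0.437 -0.02  -0.001 -0.001  0.165] mm 21.63026087899558 deg 9.472570994109335
```

>>> move_arm(commands=[[[-0.06,0.109,-0.02,0,0,0.04],[-0.126,0.222,-0.02,0,0,0.082],[-0.193,0.335,-0.02,0,0,0.123],[-0.259,0.447,-0.02,0,0,0.165],[-0.259,0.447,-0.02,0,0,0.165]]])

```text
time: 5.6
position: [0.4471, -0.1551, 0.1855]
tool_rot: [0.7, 0.714, 0.0, 0.001]
ft_force: [0.4, 0.4, 1.4]
grip_width: 0.0432
grip_force: 0.4
```

>>> move_arm(commands=[[[-0.02,0,0,0,0,0],[-0.04,0,0,0,0,0],[-0.05,0,0,0,0,0],[-0.05,0,0,0,0,0]]])

```text
time: 6.1
position: [0.4464, -0.1566, 0.1856]
tool_rot: [0.701, 0.713, -0.0, 0.0]
ft_force: [1.4, 2.2, -0.4]
grip_width: 0.0434
grip_force: 0.6
```

>>> move_arm(commands=[[[-0.025,0,0,0,0,0],[-0.05,0,0,0,0,0],[-0.05,0,0,0,0,0]]])

```text
time: 6.48
position: [0.4461, -0.1585, 0.1856]
tool_rot: [0.701, 0.713, -0.0, -0.0]
ft_force: [0.0, 1.8, 0.9]
grip_width: 0.0435
grip_force: 1.0
```

Run:
```python
from rig import *
from h import *
import pickle
o=get_obs();print(o['position'],o['ft_force'],o['moment'],o['tool_rot'])
s=camera('scene')
px,P,C=cloud(s,225,195,275,260)
C=C.astype(int);m=(C.max(1)-C.min(1)<25)&(P[:,1]<-.17)&(P[:,1]>-.265)&(P[:,2]>.004)&(P[:,2]<.022)&(P[:,0]>.36)
M=np.zeros((384,512),np.uint8);M[px[m,1],px[m,0]]=1;M=cv2.morphologyEx(M,cv2.MORPH_CLOSE,np.ones((3,3)))
Q=plane(s,np.argwhere(M)[:,::-1],.012)[:,:2]*1000
r=cv2.minAreaRect(Q.astype(np.float32));print(r,cv2.boxPoints(r).round())
```

```text
[ 0.44612802 -0.15851024  0.18562832] [1.41267012e-04 1.78674381e+00 9.44809039e-01] [ 0.25175284  0.05255985 -0.01661289] [ 7.00765829e-01  7.13391265e-01 -1.36283699e-04 -3.70447198e-04]
((437.8852233886719, -217.29000854492188), (112.55201721191406, 97.10311889648438), 0.8038316965103149) [[ 381. -170.]
 [ 382. -267.]
 [ 495. -265.]
 [ 493. -168.]]
```

>>> move_arm(commands=[[[-0.025,0,0,0,0,0],[-0.05,0,0,0,0,0],[-0.05,0,0,0,0,0]]])

```text
time: 6.9
position: [0.446, -0.1598, 0.1856]
tool_rot: [0.701, 0.713, 0.0, -0.001]
ft_force: [0.6, 5.8, 2.7]
grip_width: 0.0433
grip_force: 3.1
```

>>> move_arm(commands=[[[-0.02,0,0,0,0,0],[-0.04,0,0,0,0,0],[-0.04,0,0,0,0,0]]])

```text
time: 7.28
position: [0.446, -0.1602, 0.1856]
tool_rot: [0.701, 0.713, 0.0, -0.002]
ft_force: [4.8, 12.0, 2.0]
grip_width: 0.0434
grip_force: 6.1
```

>>> move_arm(commands=[[[0.005,0,-0.107,0,0,0],[0.009,0,-0.213,0,0,0],[0.005,0,-0.32,0,0,0],[0.0,0,-0.425,0,0,0],[0,0,-0.425,0,0,0]]])

```text
time: 7.9
position: [0.4458, -0.1607, 0.2025]
tool_rot: [0.701, 0.713, 0.0, -0.002]
ft_force: [2.0, 8.9, -0.7]
grip_width: 0.0439
grip_force: 4.2
```

```bash
cat > chk.py <<'E'
from rig import *
from h import *
import sys
o=get_obs();print(o['position'].round(4),o['ft_force'].round(2),o['moment'].round(2))
s=camera('scene')
px,P,C=cloud(s,200,160,300,260);C=C.astype(int)
m=(C.max(1)-C.min(1)<25)&(P[:,1]<-.165)&(P[:,1]>-.262)&(P[:,2]>.003)&(P[:,2]<.125)&(abs(P[:,0]-.44)<.08)
for y in np.arange(-.26,-.165,.01):
    k=m&(abs(P[:,1]-y)<.004); print(round(y,3),k.sum(),*(np.percentile(P[k,2],[10,50,90]).round(4) if k.any() else ''))
if len(sys.argv)>1:cv2.imwrite(sys.argv[1],cv2.resize(s['pixels'][150:290,190:350],None,fx=4,fy=4,interpolation=cv2.INTER_CUBIC))
E
python3 chk.py pics/a.png
```

```text
[ 0.4458 -0.1607  0.2025] [ 2.02  8.89 -0.74] [ 1.54 -0.4   0.1 ]
-0.26 57 0.0108 0.013 0.016
-0.25 75 0.0124 0.015 0.0174
-0.24 75 0.0142 0.0162 0.0186
-0.23 77 0.0156 0.0187 0.0215
-0.22 76 0.0182 0.0201 0.0231
-0.21 71 0.0186 0.0215 0.0241
-0.2 98 0.0208 0.0246 0.111
-0.19 162 0.0226 0.1034 0.1145
-0.18 94 0.0243 0.0276 0.1141
-0.17 59 0.0258 0.03 0.0805
```

The plate lifts on the fingers (depth slope about 10.7°, force about 9 N). I continue along the arc.

>>> move_arm(commands=[[[-0.013,0,-0.1,0,0,0],[-0.028,0,-0.205,0,0,0],[-0.05,0,-0.305,0,0,0],[-0.075,0,-0.407,0,0,0],[-0.105,0,-0.505,0,0,0],[-0.14,0,-0.602,0,0,0],[-0.14,0,-0.602,0,0,0]]])

```text
time: 8.82
position: [0.4459, -0.1663, 0.2267]
tool_rot: [0.701, 0.713, 0.0, -0.002]
ft_force: [2.1, 7.9, 2.0]
grip_width: 0.0435
grip_force: 4.2
```

>>> move_arm(commands=[[[-0.04,0,-0.094,0,0,0],[-0.083,0,-0.185,0,0,0],[-0.13,0,-0.275,0,0,0],[-0.181,0,-0.363,0,0,0],[-0.237,0,-0.447,0,0,0],[-0.297,0,-0.528,0,0,0],[-0.36,0,-0.606,0,0,0],[-0.428,0,-0.68,0,0,0],[-0.428,0,-0.68,0,0,0]]])

```text
time: 9.95
position: [0.446, -0.1837, 0.2541]
tool_rot: [0.701, 0.713, 0.0, -0.002]
ft_force: [0.6, 6.8, 3.6]
grip_width: 0.0435
grip_force: 3.8
```

```bash
python3 chk.py pics/b.png
```

```text
[ 0.446  -0.1837  0.2541] [0.57 6.78 3.57] [1.15 0.01 0.04]
-0.26 72 0.0148 0.0184 0.0216
-0.25 99 0.0221 0.0264 0.0313
-0.24 97 0.0319 0.0364 0.0408
-0.23 105 0.041 0.0463 0.0506
-0.22 98 0.0513 0.0554 0.0592
-0.21 97 0.0611 0.0648 0.0699
-0.2 91 0.0706 0.0752 0.0782
-0.19 55 0.0704 0.082 0.1056
-0.18 8 0.0852 0.1126 0.1177
-0.17 2 0.0976 0.0993 0.101
```

>>> move_arm(commands=[[[-0.071,0,-0.07,0,0,0],[-0.145,0,-0.137,0,0,0],[-0.222,0,-0.201,0,0,0],[-0.303,0,-0.262,0,0,0],[-0.386,0,-0.318,0,0,0],[-0.473,0,-0.37,0,0,0],[-0.562,0,-0.418,0,0,0],[-0.655,0,-0.462,0,0,0],[-0.655,0,-0.462,0,0,0]]])

```text
time: 11.12
position: [0.4467, -0.2102, 0.2733]
tool_rot: [0.701, 0.713, 0.0, -0.001]
ft_force: [-1.2, 6.2, 9.8]
grip_width: 0.0434
grip_force: 6.0
```

>>> move_arm(commands=[[[-0.094,0,-0.042,0,0,0],[-0.19,0,-0.08,0,0,0],[-0.288,0,-0.115,0,0,0],[-0.388,0,-0.145,0,0,0],[-0.49,0,-0.168,0,0,0],[-0.593,0,-0.185,0,0,0],[-0.593,0,-0.185,0,0,0]]])

```text
time: 12.0
position: [0.4473, -0.2352, 0.2811]
tool_rot: [0.701, 0.713, -0.0, 0.0]
ft_force: [-3.2, 1.8, 10.9]
grip_width: 0.0435
grip_force: 5.7
```

Run:
```python
from rig import *
from h import *
o=get_obs();print(o['position'].round(4),o['ft_force'].round(2),o['moment'].round(2))
s=camera('side');w=camera('scene')
a=cv2.resize(w['pixels'][170:270,210:330],None,fx=3.3,fy=3.3,interpolation=cv2.INTER_CUBIC)
b=cv2.resize(s['pixels'][130:230,240:360],None,fx=3.3,fy=3.3,interpolation=cv2.INTER_CUBIC)
cv2.imwrite('pics/c.png',np.hstack([a,b]))
px,P,C=cloud(w,210,160,330,270);C=C.astype(int)
m=(C.max(1)-C.min(1)<25)&(abs(P[:,0]-.44)<.06)
for z in np.arange(.02,.12,.01):
    k=m&(abs(P[:,2]-z)<.005)&(P[:,1]>-.285)&(P[:,1]<-.19); print(round(z,3),k.sum(),*(np.percentile(P[k,1],[10,50,90]).round(4) if k.any() else ''))
```

```text
[ 0.4473 -0.2352  0.2811] [-3.17  1.76 10.91] [ 0.22  0.66 -0.12]
0.02 173 -0.2819 -0.2738 -0.2651
0.03 52 -0.2657 -0.264 -0.2615
0.04 51 -0.2635 -0.2623 -0.2606
0.05 54 -0.2619 -0.2605 -0.2587
0.06 56 -0.2607 -0.2588 -0.2571
0.07 53 -0.2587 -0.2572 -0.2552
0.08 59 -0.2572 -0.2553 -0.2537
0.09 56 -0.2549 -0.2537 -0.2514
0.1 122 -0.2528 -0.2481 -0.2424
0.11 15 -0.2452 -0.2433 -0.2387
```

View pics/c.png

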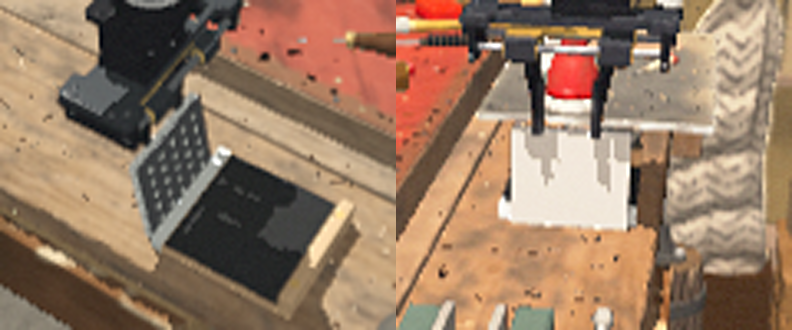

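Left view shows the plate nearly upright with dots facing the board; right view shows its pale side with both fingers on the top edge. Depth slope gives 80°. Next I bring it upright, then reposition behind it.

>>> move_arm(commands=[[[-0.105,0,-0.018,0,0,0],[-0.21,0,-0.034,0,0,0],[-0.32,0,-0.045,0,0,0],[-0.44,0,-0.05,0,0,0],[-0.44,0,-0.05,0,0,0]]])

```text
time: 12.72
position: [0.4477, -0.2531, 0.2826]
tool_rot: [0.701, 0.713, -0.001, 0.0]
ft_force: [-2.6, -0.1, 6.5]
grip_width: 0.0435
grip_force: 3.2
```

```bash
cat > up.py <<'E'
from rig import *
from h import *
o=get_obs();print(o['position'].round(4),o['ft_force'].round(2),o['moment'].round(2))
w=camera('scene')
px,P,C=cloud(w,210,160,330,270);C=C.astype(int)
m=(C.max(1)-C.min(1)<25)&(abs(P[:,0]-.44)<.06)
for z in np.arange(.02,.12,.01):
    k=m&(abs(P[:,2]-z)<.005)&(P[:,1]>-.3)&(P[:,1]<-.19); print(round(z,3),k.sum(),*(np.percentile(P[k,1],[10,50,90]).round(4) if k.any() else ''))
E
python3 up.py
```

```text
[ 0.4477 -0.2531  0.2826] [-2.64 -0.15  6.54] [-0.06  0.55 -0.07]
0.02 268 -0.2971 -0.2827 -0.2693
0.03 36 -0.2702 -0.2689 -0.2672
0.04 36 -0.2705 -0.2692 -0.2649
0.05 34 -0.2709 -0.2691 -0.265
0.06 40 -0.2705 -0.2697 -0.2676
0.07 43 -0.2711 -0.2696 -0.2675
0.08 41 -0.271 -0.2695 -0.2684
0.09 41 -0.2709 -0.2698 -0.2647
0.1 117 -0.27 -0.2647 -0.2601
0.11 9 -0.2627 -0.2603 -0.2576
```

Upright at about 90°, standing. I lift off, drop behind the pale face and check that it stayed.

>>> move_arm(commands=[[[0,0,-0.12,0,0,0],[0,0,-0.3,0,0,0],[0.3,0,-0.35,0,0,0],[0.6,0,-0.35,0,0,0],[0.65,0,0,0,0,0],[0.65,0,0.4,0,0,0],[0.65,0,0.4,0,0,0]]])

```text
time: 13.65
position: [0.4471, -0.2258, 0.2641]
tool_rot: [0.701, 0.714, -0.0, -0.002]
ft_force: [0.3, 0.9, 0.1]
grip_width: 0.0436
grip_force: 0.0
```

```bash
python3 up.py
```

```text
[ 0.4471 -0.2258  0.2641] [0.31 0.92 0.08] [-0.1   0.05  0.02]
0.02 280 -0.2965 -0.2823 -0.2692
0.03 37 -0.2696 -0.2686 -0.2647
0.04 42 -0.27 -0.2686 -0.2669
0.05 28 -0.2704 -0.2691 -0.2681
0.06 47 -0.2702 -0.269 -0.2651
0.07 35 -0.2701 -0.2691 -0.2673
0.08 40 -0.2702 -0.269 -0.2672
0.09 53 -0.2704 -0.269 -0.2336
0.1 127 -0.2697 -0.2641 -0.2584
0.11 11 -0.2355 -0.2331 -0.2203
```

>>> move_arm(commands=[[[-0.3,0,0,0,0,0],[-0.5,0,0,0,0,0],[-0.6,0,0,0,0,0],[-0.7,0,0,0,0,0],[-0.8,0,0,0,0,0],[-0.9,0,0,0,0,0],[-1.0,0,0,0,0,0],[-1.0,0,0,0,0,0]]])

```text
time: 14.7
position: [0.4484, -0.2668, 0.2658]
tool_rot: [0.701, 0.713, -0.0, 0.0]
ft_force: [0.2, -0.6, 0.3]
grip_width: 0.0436
grip_force: 0.0
```

```bash
python3 up.py
```

```text
[ 0.4484 -0.2668  0.2658] [ 0.2  -0.56  0.34] [-0.08  0.06 -0.01]
0.02 212 -0.2982 -0.2871 -0.2742
0.03 13 -0.2715 -0.2636 -0.2607
0.04 14 -0.2774 -0.2687 -0.2666
0.05 11 -0.2834 -0.2742 -0.2695
0.06 16 -0.285 -0.2786 -0.2753
0.07 14 -0.293 -0.2831 -0.2813
0.08 13 -0.2958 -0.2882 -0.286
0.09 79 -0.2991 -0.2958 -0.2898
0.1 20 -0.2959 -0.2935 -0.2744
0.11 7 -0.2766 -0.2745 -0.2616
```

>>> move_arm(commands=[[[0,0,0,0,0,0],[0,0,0,0,0,0],[0,0,0,0,0,0],[0,0,0,0,0,0]]])

```text
time: 15.25
position: [0.4483, -0.2663, 0.2658]
tool_rot: [0.701, 0.713, -0.0, -0.0]
ft_force: [1.1, -0.1, 0.1]
grip_width: 0.0435
grip_force: 0.0
```

```bash
cat > top.py <<'E'
from rig import *
from h import *
o=get_obs();print(o['time'],o['position'].round(4),o['ft_force'].round(2),o['moment'].round(2))
w=camera('scene')
px,P,C=cloud(w,210,180,340,280);C=C.astype(int)
m=(C.max(1)-C.min(1)<45)&(C.min(1)>100)&(abs(P[:,0]-.44)<.085)&(P[:,1]<-.225)&(P[:,1]>-.40)&(P[:,2]>.0225)&(P[:,2]<.045)
print(m.sum(),np.percentile(P[m],[2,50,98],axis=0).round(4))
A=np.c_[P[m],np.ones(m.sum())];print('plane',np.linalg.lstsq(A[:,[0,1,3]],P[m,2],rcond=None)[0].round(3))
M=np.zeros((384,512),np.uint8);M[px[m,1],px[m,0]]=1
M=cv2.morphologyEx(cv2.morphologyEx(M,cv2.MORPH_CLOSE,np.ones((3,3))),cv2.MORPH_OPEN,np.ones((3,3)))
r=cv2.minAreaRect((plane(w,np.argwhere(M)[:,::-1],.029)[:,:2]*1000).astype(np.float32));print(r,cv2.boxPoints(r).round(1).tolist())
import sys
if len(sys.argv)>1:
    s=camera('side')
    a=cv2.resize(w['pixels'][170:270,210:330],None,fx=3.3,fy=3.3,interpolation=cv2.INTER_CUBIC)
    b=cv2.resize(s['pixels'][130:230,240:360],None,fx=3.3,fy=3.3,interpolation=cv2.INTER_CUBIC)
    cv2.imwrite(sys.argv[1],np.hstack([a,b]))
E
python3 top.py pics/d.png
```

```text
15.25 [ 0.4483 -0.2663  0.2658] [ 1.08 -0.08  0.13] [-0.12  0.08 -0.03]
846 [[ 0.3878 -0.3364  0.0249]
 [ 0.4356 -0.2917  0.0289]
 [ 0.4944 -0.2423  0.0326]]
plane [0.001 0.    0.028]
((439.919189453125, -288.1324462890625), (112.81879425048828, 100.3487319946289), 0.9515393972396851) [[382.70001220703125, -238.89999389648438], [384.3999938964844, -339.20001220703125], [497.20001220703125, -337.3999938964844], [495.5, -237.0]]
```

View pics/d.png

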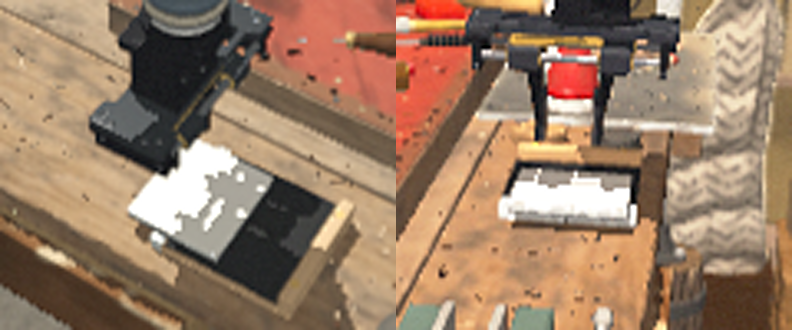

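Turned over: pale side up, lying flat, left view corners about (130,205)-(190,140)-(275,180)-(222,265), about 30 mm overhanging. I go behind it and push it home.

>>> move_arm(commands=[[[0.5,0,0,0,0,0],[1.0,0,0,0,0,0],[1.6,0,0,0,0,0],[1.6,0,0.6,0,0,0],[1.6,0,1.2,0,0,0],[1.6,0,1.56,0,0,0],[1.6,0,1.56,0,0,0]]])

```text
time: 16.23
position: [0.4468, -0.2014, 0.2026]
tool_rot: [0.7, 0.714, -0.0, -0.001]
ft_force: [-0.8, 0.1, 0.4]
grip_width: 0.0434
grip_force: 0.0
```

>>> move_arm(commands=[[[-0.3,0,0,0,0,0],[-0.5,0,0,0,0,0],[-0.65,0,0,0,0,0],[-0.8,0,0,0,0,0],[-0.95,0,0,0,0,0],[-1.1,0,0,0,0,0]]])

```text
time: 16.98
position: [0.4475, -0.2462, 0.2034]
tool_rot: [0.701, 0.713, -0.0, -0.001]
ft_force: [-0.9, 4.1, 4.2]
grip_width: 0.0433
grip_force: 2.1
```

>>> move_arm(commands=[[[-0.15,0,0,0,0,0],[-0.3,0,0,0,0,0],[-0.45,0,0,0,0,0],[-0.6,0,0,0,0,0],[-0.75,0,0,0,0,0],[-0.9,0,0,0,0,0],[-1.0,0,0,0,0,0],[-1.0,0,0,0,0,0]]])

```text
time: 17.98
position: [0.4488, -0.2872, 0.2034]
tool_rot: [0.701, 0.713, -0.0, 0.001]
ft_force: [-0.7, -0.1, -1.0]
grip_width: 0.0435
grip_force: 0.2
```

```bash
python3 top.py
```

```text
17.975 [ 0.4488 -0.2872  0.2034] [-0.67 -0.13 -0.98] [0.02 0.08 0.  ]
943 [[ 0.3883 -0.3956  0.0249]
 [ 0.4387 -0.3495  0.0289]
 [ 0.4953 -0.3004  0.0322]]
plane [0.002 0.002 0.028]
((440.83575439453125, -347.1001281738281), (112.44852447509766, 101.09349060058594), 1.135168433189392) [[383.6000061035156, -297.70001220703125], [385.6000061035156, -398.79998779296875], [498.1000061035156, -396.5], [496.0, -295.3999938964844]]
```

Plate is square, about 7 mm from the rail. I push on in small steps until the rail is felt.

>>> move_arm(commands=[[[-0.05,0,0,0,0,0],[-0.1,0,0,0,0,0],[-0.14,0,0,0,0,0],[-0.14,0,0,0,0,0]]])

```text
time: 18.52
position: [0.4487, -0.292, 0.2033]
tool_rot: [0.701, 0.713, -0.0, -0.0]
ft_force: [-0.8, 1.4, 0.9]
grip_width: 0.0434
grip_force: 1.1
```

>>> move_arm(commands=[[[-0.03,0,0,0,0,0],[-0.06,0,0,0,0,0],[-0.06,0,0,0,0,0]]])

```text
time: 18.9
position: [0.4487, -0.2945, 0.2033]
tool_rot: [0.701, 0.713, -0.0, -0.0]
ft_force: [-1.6, 2.0, 0.7]
grip_width: 0.0434
grip_force: 1.1
```

>>> move_arm(commands=[[[-0.03,0,0,0,0,0],[-0.05,0,0,0,0,0],[-0.05,0,0,0,0,0]]])

```text
time: 19.27
position: [0.4488, -0.2961, 0.2033]
tool_rot: [0.701, 0.713, 0.0, -0.0]
ft_force: [0.8, 3.7, 1.6]
grip_width: 0.0435
grip_force: 2.1
```

>>> move_arm(commands=[[[-0.03,0,0,0,0,0],[-0.05,0,0,0,0,0],[-0.05,0,0,0,0,0]]])

```text
time: 19.65
position: [0.4487, -0.2968, 0.2033]
tool_rot: [0.701, 0.713, 0.001, -0.002]
ft_force: [1.6, 8.0, 3.4]
grip_width: 0.0439
grip_force: 4.4
```

>>> move_arm(commands=[[[-0.02,0,0,0,0,0],[-0.04,0,0,0,0,0],[-0.04,0,0,0,0,0]]])

```text
time: 20.02
position: [0.4487, -0.2973, 0.2033]
tool_rot: [0.701, 0.713, 0.001, -0.003]
ft_force: [3.9, 12.6, 5.4]
grip_width: 0.0436
grip_force: 6.2
```

Firm stop at the rail. I back off, rise clear and check.

>>> move_arm(commands=[[[0.1,0,0,0,0,0],[0.4,0,0,0,0,0],[0.9,0,0,0,0,0],[1.2,0,-0.8,0,0,0],[1.2,0,-2.0,0,0,0],[1.2,0,-3.2,0,0,0],[1.2,0,-4.0,0,0,0],[1.2,0,-4.0,0,0,0]]])

```text
time: 21.02
position: [0.4485, -0.2516, 0.3659]
tool_rot: [0.7, 0.714, 0.0, 0.003]
ft_force: [-0.4, -0.3, -1.5]
grip_width: 0.0435
grip_force: 0.0
```

```bash
python3 top.py
python3 - <<'E'
from rig import *
from h import *
w=camera('scene')
cv2.imwrite('pics/e.png',cv2.resize(w['pixels'][190:290,220:360],None,fx=4,fy=4,interpolation=cv2.INTER_CUBIC))
E
```

```text
21.025 [ 0.4485 -0.2516  0.3659] [-0.36 -0.34 -1.5 ] [-0.07  0.04 -0.04]
896 [[ 0.3879 -0.398   0.0253]
 [ 0.4393 -0.3539  0.0288]
 [ 0.494  -0.3076  0.0324]]
plane [0.002 0.    0.028]
((440.5522766113281, -353.13128662109375), (112.35575866699219, 94.271240234375), 0.9284166097640991) [[383.6000061035156, -306.8999938964844], [385.1000061035156, -401.20001220703125], [497.5, -399.3999938964844], [496.0, -305.1000061035156]]
```

View pics/e.png

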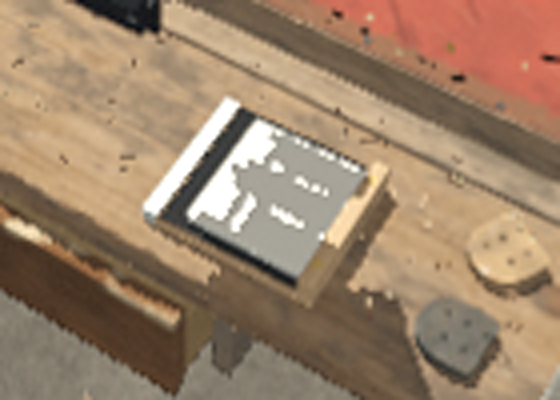

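The plate (crop corners (250,112), (365,168), (298,280), (190,215)) lies flat, pale side up, square and against the back rail (340,230). It is near mid-width, and the heel blocks have not moved. I hand it in.

```bash
python3 -c "
from rig import *
print(hand_in())"
```

```text
the job is handed in; nothing more can be done
None
```

The plate is turned over pale side up, flat and square against the board's back rail, about 7 mm off mid-width by the camera; I handed it in at about 21 s, and no verdict came back.

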